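Dock the long tube rack behind the post

ROBOT

A 6-joint arm with a two-finger parallel gripper is mounted at the origin on the work surface. World frame = base frame: x ahead of the robot, y to its left, z up, the work surface at z = 0. Lengths are in m, angles in rad, forces in N, time in s.
With the tool pointing down it reaches from about 0.35 to 0.775 m from the base axis. Payload 5.5 kg.
Tool frame: the origin (TCP) lies midway between the tips of the shut fingers; the grasp point (between the pads) lies 19 mm behind it (robot.hold_point_z is the distance from the TCP to the grasp point, in m); y points along the fingers, x is the direction in which the jaws open and shut, and the axes are right-handed (so a half turn about y gives the same grasp; the last joint's range is limited). The gripper opens to 85 mm and grips with 20 to 120 N. Pads are 22 mm wide; open, the fingers measure 114 mm over their backs; the gripper's body (76 mm by 85 mm) begins 54 mm behind the grasp point. The pads swing forward as they close: fully open they stand 13 mm farther back than shut.
Start: joints at [-1.28, 0.313, 0.046, 1.304, 0, 1.431], TCP at [0.24, -0.523, 0.231] pointing down, gripper open.
Joint ranges: [-2.76, 2.76], [-0.86, 1.69], [-1.03, 1.26], [-2.2, 2.34], [-1.47, 1.5], [-3.14, 3.14]. Speed limits (rad/s): [2.57, 2.57, 3.14, 3.14, 3.14, 3.14].

INTERFACE

Orientations are given as a 3x3 rotation matrix whose columns are the frame's x, y, z axes.
In Python, from bench import robot gives the robot as it stands. The module is installed in compiled form; this text tells all that it offers.
- The arm moves only by the tool arm_command, never from a script. Its argument "increments" is one flat list of numbers, 4 for each row, row after row: the shift along the tool's x, y, z normalised to -1 to 1, where 1 is 2 cm, then the turn about the tool's y normalised to -1 to 1, where 1 is 6 degrees. In form: [dx, dy, dz, twist, dx, dy, dz, twist, ...]. A call has 1 to 12 rows; each row shifts and turns the pose as measured when the row begins, along the tool's axes as they then stand; what a row does not reach is not made up. A row lasts 1/12 s, in which the tool goes at most 41.7 mm and 7.16 degrees, less where a joint would pass 70% of its speed; a pose out of reach is approached as far as the arm can. A call with a number of a shift or a turn outside -1 to 1 is refused whole. A call with a gripper value outside its range is refused whole. "grip" is the gripper's target within -1 to 1 (fully open at 1, half-way at 0, shut at -1), set as the call begins (left out, the last holds). The fingers move at their own pace and stop on an object; "squeeze" is the grip in N (left out, the last holds). Time passes only in rows, so rows that do not move let the fingers close. It gives the time, the measured TCP pose, the force and the opening at its end, in the units of the state.
- robot.read_state(): the state, without advancing time (a new reading comes with each control period).
- robot.camera(name): name is "scene" or "top" or "wrist"; returns the picture (384x512x3 uint8, blue, green, red); there is no depth.
- robot.calibration(name): a dict with "vertical_fov" (degrees; the focal length in pixels is half the picture's height over the tangent of half this angle, whatever the lens; pixels are square), "cx", "cy" (the principal point, pixels), "D" ([k1, k2, p1, p2, k3] as OpenCV has them; the pictures are not rectified), "rvec" (rotation vector, rad) and "tvec" (3), from world to camera coordinates, as OpenCV has them; the wrist camera has in their place "tool_from_camera" (4x4, takes a point from camera to tool coordinates, whose origin is the TCP and whose axes are the tool frame's). Camera axes: x right, y down, z forward; pixel columns grow to the right and rows downward; lengths in m; the calibration is good to about 2 mm. A picture is of the moment at which its call begins: read the wrist's pose just before it. calibration takes no time and is no camera call.
- robot.job_done(): hands the job in, once; it reports no verdict.
The state is a dict: "clock": time; "qpos": joint angles; "joint_velocities": joint speeds; "effort": joint torques, N m; "position": TCP position; "eef_rot": TCP orientation; "contact_force": force on the tool from outside, world axes, zero at the start; "ft_torque": the same for the moment, N m; "width": opening from 0.0 (shut) to 1.0 (fully open).
Only numpy, scipy, OpenCV 4.12 (cv2) and the standard library are available. Lean on these libraries where they do the work, as an engineer would, in place of code of your own. Each camera call takes 0.05 s, during which the arm holds its last target. There are 200 camera calls.

TASK

Push the long tube rack into the reader's docking bay so that it lies fully home along the bay's back wall, both ends inside the bay. A post at one side of the mouth is in the way, so angle the rack past it: one end goes in behind the post first, then the other end is swung in. Only push the rack along the bench, never lift or tip it, and leave the other things on the bench where they stand.

Things in the scene. Friction and masses are not known exactly. Their poses are not given: they have to be found in the camera images.
- rack: Loose one-row tube rack: a solid blue plastic bar 240 mm long (its y axis), 28 mm wide (its x axis), 30 mm high, 0.25 to 0.5 kg; five orange tube caps fixed in it rise within its width to 46 mm. Origin: centre of its underside. Same either way round. It slides with ordinary plastic friction; it starts on the robot's side of the bay, roughly parallel to the mouth.
- rack_end_a (a point): Centre of the rack's end face at its own +y end, at bench level (120 mm from the rack's origin).
- rack_end_b (a point): Centre of the rack's end face at its own -y end, at bench level (120 mm from the rack's origin).
- bay: Fixed grey three-walled pen, open towards the robot, the bench its floor. Origin: on the bench, centre of the mouth; x points into the bay, y runs along the mouth. Inside: y from -139 to 139 mm, back wall's face at x = 72 mm. Side walls 12 mm thick, from x = 0; walls 40 mm high. Behind it the white reader, 40 mm high, with a hood 90 mm high from x = 144 mm on.
- bay_home (a point): Point on the bench, bay x = 58 mm, y = 0: where the rack's origin lies when it is fully home against the back wall and midway between the side walls.
- post: Fixed upright steel post, 12 mm in diameter (13 mm at its black cap), 50 mm high, in the line of the mouth (bay x = 0) at bay y = +89 or -89 mm: either side. Origin: its foot. From the post to the opposite side wall the mouth is 222 mm wide, less than the rack's length; from the post to the back wall there are 66 mm.
- plug: A flat bare-metal disc on the bench, 16 mm in diameter, on the side of the mouth that has no post; it obstructs nothing.
- beaker: Bystander: small glass beaker, 56 mm in diameter, 60 mm high, beside the bay's +y side wall. Origin: centre of its foot.
- vial: Bystander: brown glass vial, 28 mm in diameter, 50 mm high, beside the bay's -y side wall. Origin: centre of its foot.
- square_rack: Bystander: square blue tube rack, 80 by 100 mm, with three capped tubes up to 102 mm high, far left. Origin: centre of its foot.
- tip_box: Bystander: white pipette-tip box with clear lid, 85 by 120 mm, 71 mm high, far right. Origin: centre of its foot.
- bottle: Bystander: glass reagent bottle, 70 mm in diameter, 140 mm high, far left at the back. Origin: centre of its foot.
- tube_tray: Bystander: open cardboard tray of small tubes, 100 by 140 mm, 50 mm high, far right at the back. Origin: centre of its foot.
- petri_dish: Bystander: flat petri dish, 60 mm in diameter, 17 mm high, to the left, nearer the robot than the rack. Origin: centre of its foot.
Things that resemble listed ones, but are neither listed nor needed, are in the scene too. There is more than one size of the rack; the one meant has the size given above.

How it is judged:
By the outcome, as a careful person would: the job done as asked, in the order asked, and still so for the second after the job is handed in, with the robot touching nothing.
It also fails if it takes over 72 s, if anything falls off the work surface, if the arm or the gripper's body presses on something with over 40 N, if the wrist force passes 120 N, or if a joint passes its speed limit or range.

## Working session

There is one attempt and no reset: what is moved stays moved. The work goes in short steps, Python scripts to look and compute and a tool call to move; the robot and the scene stay as the last step left them, time stands still between calls to the robot, and variables do not carry over. Pictures are saved under pics/ and viewed, about 8 in all and at most 12, crops included, and the job is handed in when it is done.

Besides the shell and the picture viewer there is one more tool, called after "Call:" by a JSON object that holds its "fn" and its "kwargs". arm_command: Moves the arm, as the interface text tells. Scaled input: -1 to 1 covers 2 cm each way for a shift and 6 degrees each way for a turn. Its arguments: {"type":"object","properties":{"increments":{"type":"array"},"grip":{"type":"number"},"squeeze":{"type":"number"}},"required":["increments"]}

```bash
mkdir -p pics; cat > h.py <<'E'
import numpy as np, cv2
from bench import robot
def cal(n):
    c=robot.calibration(n); f=192/np.tan(np.radians(c["vertical_fov"])/2)
    K=np.array([[f,0,c["cx"]],[0,f,c["cy"]],[0,0,1.]]); return c,K,np.array(c["D"],float)
def ext(n,st=None):
    c,K,D=cal(n)
    if n=="wrist":
        T=np.array(c["tool_from_camera"]); R=np.array(st["eef_rot"])
        return R@T[:3,:3], R@T[:3,3]+np.array(st["position"]),K,D
    R=cv2.Rodrigues(np.array(c["rvec"],float))[0]; return R.T,-R.T@np.array(c["tvec"],float).ravel(),K,D
def pix2w(n,uv,z,st=None):
    R,o,K,D=ext(n,st); p=cv2.undistortPoints(np.array(uv,float).reshape(-1,1,2),K,D).reshape(-1,2)
    d=np.c_[p,np.ones(len(p))]@R.T; return o+d*((z-o[2])/d[:,2])[:,None]
def w2pix(n,P,st=None):
    R,o,K,D=ext(n,st); return cv2.projectPoints((np.array(P,float).reshape(-1,3)-o)@R,np.zeros(3),np.zeros(3),K,D)[0].reshape(-1,2)
E
python3 - <<'E'
from h import *
for n in("top","scene"):
    cv2.imwrite(f"pics/{n}0.png",robot.camera(n))
    print(n,ext(n)[1])
s=robot.read_state();print(s)
E
```

```text
top [0.37777406 0.00302124 1.35326572]
scene [ 0.93498421 -0.58797511  0.5921741 ]
{'clock': 0.1, 'qpos': array([-1.27958713e+00,  3.13910562e-01,  4.50884878e-02,  1.30359314e+00,
       -2.26620774e-06,  1.43121431e+00]), 'joint_velocities': array([ 0.00069203, -0.00147139,  0.00514358, -0.00102933,  0.00030541,
       -0.00075939]), 'effort': array([ 2.80334258e-03, -4.81727815e+01,  2.99243456e+01,  1.27978600e-02,
       -6.59109128e-05,  6.89142876e-08]), 'position': array([ 0.23998252, -0.52202619,  0.23050475]), 'eef_rot': array([[ 4.17589480e-01, -4.66970232e-04,  9.08635685e-01],
       [-9.08634390e-01,  1.55007577e-03,  4.17589682e-01],
       [-1.60345611e-03, -9.99998690e-01,  2.22990120e-04]]), 'contact_force': array([ 0.4940464 , -0.33831924,  0.0344977 ]), 'ft_torque': array([0.00497768, 0.04587564, 0.00521266]), 'width': 0.9976334895448539}
```

View pics/top0.png

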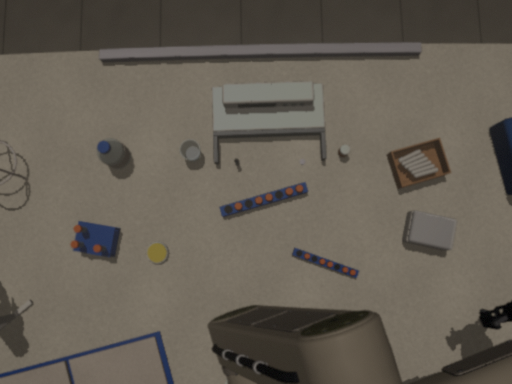

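View pics/scene0.png

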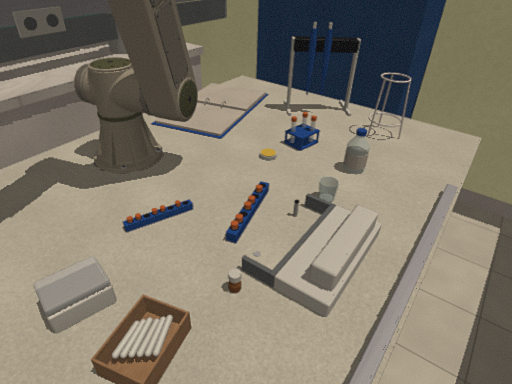

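The top view shows the long rack at about (264,200), a shorter decoy at (325,263), the bay mouth at (215–325,160), the post at (237,162) on the +y side and the plug near (303,165). Next I'll measure these.

```bash
python3 - <<'E'
from h import *
im=cv2.imread("pics/top0.png"); hsv=cv2.cvtColor(im,cv2.COLOR_BGR2HSV)
m=(((hsv[...,0]>105)&(hsv[...,0]<130)&(hsv[...,1]>110))|((hsv[...,0]<14)&(hsv[...,1]>140))).astype(np.uint8)
m=cv2.morphologyEx(m,cv2.MORPH_CLOSE,np.ones((3,3)))
for c in cv2.findContours(m,0,2)[0]:
    if cv2.contourArea(c)<200: continue
    w=pix2w("top",c.reshape(-1,2),.03)[:,:2]; r=cv2.minAreaRect(w.astype(np.float32)); print(c.mean(0),r)
P=pix2w("top",[[215,162],[324,159],[219,135],[323,133],[237,168],[303,165]],[.04,.04,.04,.04,0,0])
print(P.round(3))
crop=im[70:230,180:380]; cv2.imwrite("pics/c1.png",cv2.convertScaleAbs(cv2.resize(crop,None,fx=4,fy=3.75*4/3.75,interpolation=cv2.INTER_CUBIC)[:600],alpha=1.6,beta=0))
E
```

```text
[[ 98.65333333 355.56444444]] ((0.10709923505783081, 0.47603270411491394), (0.46227455139160156, 0.12853138148784637), 87.53716278076172)
[[ 91.9125 240.9   ]] ((0.4140535593032837, 0.457183301448822), (0.10796813666820526, 0.07586534321308136), 78.98509216308594)
[[ 0.609  0.125  0.04 ]
 [ 0.611 -0.165  0.04 ]
 [ 0.682  0.113  0.04 ]
 [ 0.682 -0.165  0.04 ]
 [ 0.598  0.069  0.   ]
 [ 0.603 -0.112  0.   ]]
```

View pics/c1.png

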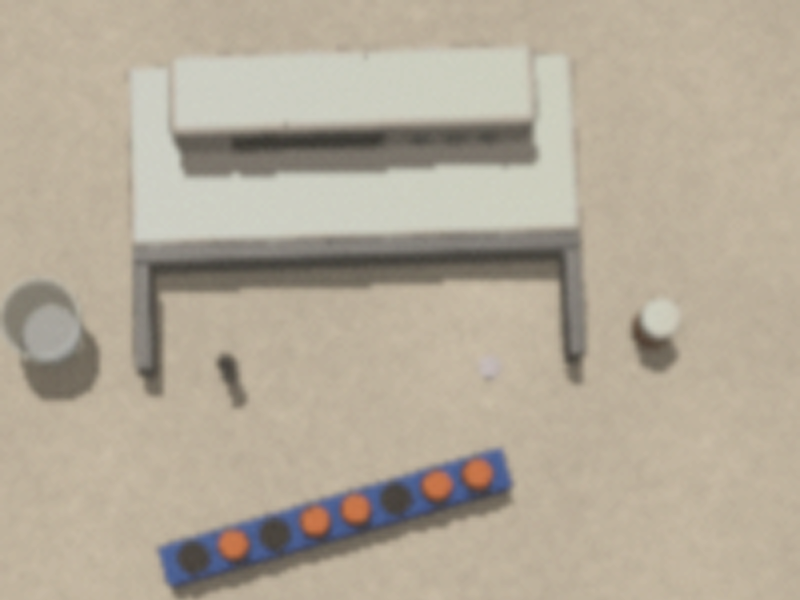

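```bash
cat > m.py <<'E'
from h import *
def cw(l,z): return pix2w("top",[[180+(x+.5)/4-.5,70+(y+.5)/4-.5] for x,y in l],z)[:,:2]
bi=cw([(153,371),(567,355),(150,265),(566,248)],.04); post=cw([(227,361)],.05)[0]; plug=cw([(488,368)],0)[0]
rk=cw([(160,549),(172,586),(511,488),(500,450)],.03)
print("bay inner front L,R, back L,R\n",bi.round(4),"\npost",post,"plug",plug,"\nrack",rk.round(4),np.linalg.norm(np.diff(rk,axis=0),axis=1))
c=rk.mean(0); d=(rk[0]+rk[1]-rk[2]-rk[3])/2; print("rack c",c,"dir deg",np.degrees(np.arctan2(d[1],d[0])))
y=bi[2]-bi[3]; y/=np.linalg.norm(y); print("bay y ang",np.degrees(np.arctan2(y[1],y[0])))
yf=bi[0]-bi[1]; print(np.degrees(np.arctan2(yf[1],yf[0])), np.linalg.norm(yf),np.linalg.norm(bi[2]-bi[3]))
bx=np.array([y[1],-y[0]]); mid=(bi[2]+bi[3])/2-.072*bx; print("bay origin",mid,(bi[0]+bi[1])/2,"post in bay",[(post-mid)@bx,(post-mid)@y])
# scene check
o=mid
for n,p in [("postcap",[*post,.05]),("plug",[*plug,0])]: print(n,w2pix("scene",p))
print("rack in scene",w2pix("scene",np.c_[rk,np.full(4,.03)]).round(0).tolist())
print("bayL/R back",w2pix("scene",np.c_[bi,np.full(4,.04)]).round(0).tolist())
E
python3 m.py
```

```text
bay inner front L,R, back L,R
 [[ 0.6082  0.1174]
 [ 0.6127 -0.1583]
 [ 0.6801  0.1185]
 [ 0.6854 -0.1603]] 
post [0.61198898 0.06761343] plug [ 0.6119859  -0.10865009] 
rack [[ 0.4903  0.1154]
 [ 0.4655  0.1078]
 [ 0.5255 -0.119 ]
 [ 0.5512 -0.1124]] [0.02591999 0.23460151 0.02650311]
rack c [ 0.50810663 -0.00204864] dir deg 104.9032420554646
bay y ang 91.08546027338899
90.9216753113558 0.27580654900405244 0.2788658863336061
bay origin [ 0.61078365 -0.02229001] [ 0.6104578 -0.0204484] post in bay [np.float64(0.0029082233604057002), np.float64(0.08986447121410016)]
postcap [[296.17287268 201.80453884]]
plug [[255.88557657 254.53942048]]
rack in scene [[267.0, 184.0], [259.0, 182.0], [224.0, 232.0], [235.0, 235.0]]
bayL/R back [[304.0, 195.0], [243.0, 255.0], [328.0, 205.0], [271.0, 271.0]]
```

Bay origin is about (0.610,-0.021), with its y axis at 91°. The post is at (0.609,0.068) on the +y side. The rack centre is at (0.508,-0.002), with its +y end lagging by 14°.

Plan:
1. Push the rack towards -y by its +y end face.
2. Swing the +y end forward.
3. Push axially from the -y end so the +y end goes behind the post.
4. Swing the -y end in.

```bash
cat > go.py <<'E'
import sys; from h import *
def plan(x,y,z,yaw,n):
    """yaw = heading (deg) of tool z; per-row units for n rows, shift in final tool axes if no twist"""
    s=robot.read_state(); R=np.array(s["eef_rot"]); p=np.array(s["position"])
    cy=np.degrees(np.arctan2(R[1,2],R[0,2])); d=R.T@(np.array([x,y,z])-p)
    t=-((yaw-cy+180)%360-180)
    print("t",s["clock"],"pos",p.round(4),"yaw",cy.round(1),"F",np.round(s["contact_force"],1),"w",round(s["width"],2),"q",np.round(s["qpos"],2))
    print("units total",(d/.02).round(2),"twist",round(t/6,2),"| per row",(d/.02/n).round(2),round(t/6/n,2))
if __name__=="__main__": plan(*map(float,sys.argv[1:6]))
E
python3 go.py .467 .155 .15 14.9 36
```

```text
t 0.1 pos [ 0.24   -0.522   0.2305] yaw 24.7 F [ 0.5 -0.3  0. ] w 1.0 q [-1.28  0.31  0.05  1.3  -0.    1.43]
units total [-26.01   4.07  24.45] twist 1.63 | per row [-0.72  0.11  0.68] 0.05
```

Call:
{"fn": "arm_command", "kwargs": {"increments": [0, 0, 0, 0.8, 0, 0, 0, 0.8], "grip": -1}}

```text
clock: 0.27
position: [0.2398, -0.5214, 0.2294]
eef_rot: [[0.256, -0.001, 0.967], [-0.967, 0.004, 0.256], [-0.004, -1.0, -0.0]]
contact_force: [1.0, 0.3, 0.3]
width: 0.745
```

```bash
python3 go.py .467 .155 .15 14.9 38
```

```text
t 0.2667 pos [ 0.2398 -0.5214  0.2294] yaw 14.8 F [1.  0.3 0.3] w 0.74 q [-1.28  0.31  0.04  1.3  -0.    1.6 ]
units total [-29.77   4.08  19.64] twist -0.01 | per row [-0.78  0.11  0.52] -0.0
```

Call:
{"fn": "arm_command", "kwargs": {"increments": [-0.9, 0, 0.6, 0, -0.9, 0, 0.6, 0, -0.9, 0, 0.6, 0, -0.9, 0, 0.6, 0, -0.9, 0, 0.6, 0, -0.9, 0, 0.6, 0, -0.9, 0.2, 0.6, 0, -0.9, 0.2, 0.6, 0, -0.9, 0.2, 0.6, 0, -0.9, 0.2, 0.6, 0, -0.9, 0.2, 0.6, 0, -0.9, 0.2, 0.6, 0]}}

```text
clock: 1.27
position: [0.3249, -0.2669, 0.2001]
eef_rot: [[0.244, -0.005, 0.97], [-0.97, 0.011, 0.244], [-0.012, -1.0, -0.002]]
contact_force: [0.5, 0.3, 1.0]
width: 0.0
```

Call:
{"fn": "arm_command", "kwargs": {"increments": [-0.9, 0, 0.6, 0, -0.9, 0, 0.6, 0, -0.9, 0, 0.6, 0, -0.9, 0, 0.6, 0, -0.9, 0, 0.6, 0, -0.9, 0, 0.6, 0, -0.9, 0.2, 0.6, 0, -0.9, 0.2, 0.6, 0, -0.9, 0.2, 0.6, 0, -0.9, 0.2, 0.6, 0, -0.9, 0.2, 0.6, 0, -0.9, 0.2, 0.6, 0]}}

```text
clock: 2.27
position: [0.411, -0.0068, 0.1746]
eef_rot: [[0.242, -0.011, 0.97], [-0.97, 0.015, 0.242], [-0.018, -1.0, -0.006]]
contact_force: [0.7, 0.0, 0.1]
width: 0.002
```

```bash
python3 go.py .467 .155 .12 14.9 12
```

```text
t 2.2667 pos [ 0.411  -0.0068  0.1746] yaw 14.0 F [0.7 0.  0.1] w 0.0 q [-0.22  0.04 -0.44  1.11  0.01  2.67]
units total [-7.12  2.82  4.7 ] twist -0.14 | per row [-0.59  0.24  0.39] -0.01
```

Call:
{"fn": "arm_command", "kwargs": {"increments": [0, 0, 0, -1, 0, 0, 0, -1, 0, 0, 0, -1, 0, 0, 0, -1, 0, 0, 0, -1, 0, 0, 0, -1, 0, 0, 0, -1, 0, 0, 0, -1, 0, 0, 0, -1, 0, 0, 0, -1, 0, 0, 0, -1, 0, 0, 0, -1]}}

```text
clock: 3.27
position: [0.4068, -0.0001, 0.1694]
eef_rot: [[1.0, -0.022, 0.0], [0.0, 0.019, 1.0], [-0.022, -1.0, 0.019]]
contact_force: [0.3, -0.3, 0.1]
width: 0.002
```

Call:
{"fn": "arm_command", "kwargs": {"increments": [0, 0, 0, -1, 0, 0, 0, -1, 0, 0, 0, -1, 0, 0, 0, 0]}}

```text
clock: 3.6
position: [0.4054, 0.0002, 0.1681]
eef_rot: [[0.945, -0.025, -0.327], [0.327, 0.02, 0.945], [-0.017, -0.999, 0.027]]
contact_force: [-0.4, -0.3, 0.3]
width: -0.0
```

```bash
python3 go.py .465 .160 .11 104.9 12
```

```text
t 3.6 pos [4.054e-01 2.000e-04 1.681e-01] yaw 109.1 F [-0.4 -0.3  0.3] w -0.0 q [-0.21  0.04 -0.45  1.11  0.01  1.03]
units total [5.48 2.99 6.5 ] twist 0.7 | per row [0.46 0.25 0.54] 0.06
```

Call:
{"fn": "arm_command", "kwargs": {"increments": [0, 0, 0, 0.7, 0.6, 0.2, 0.8, 0, 0.6, 0.2, 0.8, 0, 0.6, 0.2, 0.8, 0, 0.6, 0.3, 0.8, 0, 0.6, 0.3, 0.8, 0, 0.6, 0.3, 0.8, 0, 0.6, 0.3, 0.6, 0, 0.5, 0.3, 0.6, 0, 0, 0, 0, 0]}}

```text
clock: 4.43
position: [0.468, 0.1454, 0.1236]
eef_rot: [[0.976, -0.028, -0.217], [0.218, 0.019, 0.976], [-0.023, -0.999, 0.025]]
contact_force: [-0.1, -0.6, -0.8]
width: 0.003
```

```bash
python3 go.py .466 .157 .012 104.9 8
```

```text
t 4.4333 pos [0.468  0.1454 0.1236] yaw 102.5 F [-0.1 -0.6 -0.8] w 0.0 q [ 0.12  0.23 -0.34  1.03  0.02  1.47]
units total [0.16 5.59 0.45] twist -0.39 | per row [0.02 0.7  0.06] -0.05
```

Call:
{"fn": "arm_command", "kwargs": {"increments": [0, 0.8, 0.3, -0.4, 0, 0.8, 0.3, 0, 0, 0.8, 0.1, 0, 0, 0.8, 0, 0, 0, 0.8, 0, 0, 0, 0.8, 0, 0, 0, 0.5, 0, 0, 0, 0, 0, 0]}}

```text
clock: 5.1
position: [0.4599, 0.1591, 0.0145]
eef_rot: [[0.97, -0.029, -0.242], [0.242, 0.017, 0.97], [-0.024, -0.999, 0.023]]
contact_force: [-0.5, -0.7, -0.0]
width: 0.006
```

```bash
python3 go.py .466 .157 .012 104.9 8; python3 - <<'E'
from h import *
im=robot.camera("top"); cv2.imwrite("pics/t1.png",cv2.convertScaleAbs(cv2.resize(im[70:270,150:380],None,fx=3,fy=3),alpha=1.6))
E
```

```text
t 5.1 pos [0.4599 0.1591 0.0145] yaw 104.0 F [-0.5 -0.7 -0. ] w 0.01 q [ 0.15  0.34 -0.49  0.76  0.02  1.48]
units total [ 0.27  0.12 -0.18] twist -0.15 | per row [ 0.03  0.01 -0.02] -0.02
```

View pics/t1.png

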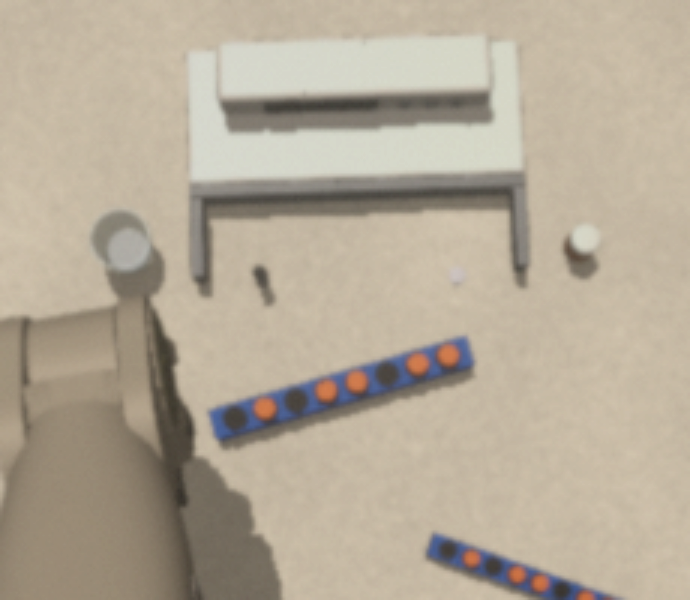

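Call:
{"fn": "arm_command", "kwargs": {"increments": [0.3, 0, 0, -0.1, 0, 0, -0.5, 0, 0, 0, -0.5, 0, 0, 0, -0.4, 0, 0, 0, -0.4, 0, 0, 0, -0.4, 0, 0, 0, -0.4, 0, 0, 0, -0.4, 0, 0, 0, -0.4, 0, 0, 0, -0.4, 0, 0, 0, -0.4, 0, 0, 0, -0.4, 0]}}

```text
clock: 6.15
position: [0.4942, 0.0646, 0.0177]
eef_rot: [[0.968, -0.023, -0.251], [0.252, 0.023, 0.968], [-0.016, -0.999, 0.028]]
contact_force: [-0.6, 4.1, 3.5]
width: 0.001
```

```bash
cat > rk.py <<'E'
from h import *
def rack(save=None,im=None):
    """long rack pose from scene/top caps+blue mask; prints bay-frame centre and yaw"""
    s=robot.read_state(); im=robot.camera("top") if im is None else im
    if save: cv2.imwrite(save,cv2.convertScaleAbs(cv2.resize(im[70:270,150:380],None,fx=3,fy=3),alpha=1.6))
    hsv=cv2.cvtColor(im,cv2.COLOR_BGR2HSV); H,S=hsv[...,0],hsv[...,1]
    m=((H>100)&(H<135)&(S>70)).astype(np.uint8)|((H<14)&(S>120)).astype(np.uint8)
    m[:, :175]=0; m[:, 365:]=0; m[:110]=0; m[280:]=0
    m=cv2.morphologyEx(m,cv2.MORPH_CLOSE,np.ones((7,7)))
    th=np.radians(91); y=np.array([np.cos(th),np.sin(th)]); bx=np.array([y[1],-y[0]]); o=np.array([.6105,-.0213])
    for c in cv2.findContours(m,0,1)[0]:
        if cv2.contourArea(c)<150: continue
        w=pix2w("top",c.reshape(-1,2),.032)[:,:2]; b=np.c_[(w-o)@bx,(w-o)@y]
        r=cv2.minAreaRect((b*1000).astype(np.float32)); q=cv2.boxPoints(r)
        e=sorted([(q[i]+q[(i+1)%4])/2 for i in range(4)],key=lambda p:-np.linalg.norm(p-np.array(r[0])))[:2]
        e=sorted(e,key=lambda p:-p[1]); d=e[0]-e[1]; yaw=np.degrees(np.arctan2(-d[0],d[1]))
        ew=[o+bx*p[0]/1e3+y*p[1]/1e3 for p in e]
        print("bay centre",np.round(r[0],1),"size",np.round(r[1],1),"yaw",round(float(yaw),1),"ends(+y,-y) bay",np.round(e,1).tolist(),"world",np.round(ew,4).tolist())
    p=np.array(s["position"])[:2]-o; print("t",round(s["clock"],2),"tcp world",np.round(s["position"],4),"tcp bay mm",np.round([p@bx*1e3,p@y*1e3],1),"F",np.round(s["contact_force"],1))
if __name__=="__main__":
    import sys; rack(sys.argv[1] if len(sys.argv)>1 else None)
E
python3 -c "
from rk import *
rack(im=cv2.imread('pics/top0.png'));rack('pics/t2.png')"; python3 go.py .46 .1 .0145 104.9 1
```

```text
bay centre [-276.4 -133.3] size [177.3  18.7] yaw -22.1 ends(+y,-y) bay [[-243.0, -51.099998474121094], [-309.70001220703125, -215.39999389648438]] world [[0.3684, -0.0767], [0.3046, -0.2421]]
bay centre [-102.    21.5] size [ 26.  234.9] yaw 13.7 ends(+y,-y) bay [[-129.8000030517578, 135.60000610351562], [-74.19999694824219, -92.5999984741211]] world [[0.4784, 0.112], [0.5379, -0.1152]]
t 6.15 tcp world [0.4942 0.0646 0.0177] tcp bay mm [-114.8   87.9] F [-0.6  4.1  3.5]
bay centre [-276.2 -133.3] size [177.5  19.1] yaw -22.1 ends(+y,-y) bay [[-242.8000030517578, -51.099998474121094], [-309.6000061035156, -215.5]] world [[0.3686, -0.0766], [0.3048, -0.2422]]
bay centre [-84.  -57.3] size [ 26.  203.4] yaw 13.1 ends(+y,-y) bay [[-107.0999984741211, 41.70000076293945], [-60.900001525878906, -156.3000030517578]] world [[0.5027, 0.0185], [0.5523, -0.1787]]
t 6.15 tcp world [0.4942 0.0646 0.0177] tcp bay mm [-114.8   87.9] F [-0.6  4.1  3.5]
t 6.2 pos [0.495  0.0629 0.0177] yaw 104.5 F [ 2.2 -1.4 -0. ] w 0.0 q [-0.05  0.36 -0.46  0.78  0.02  1.27]
units total [-1.23  0.24  2.23] twist -0.07 | per row [-1.23  0.24  2.23] -0.07
```

Call:
{"fn": "arm_command", "kwargs": {"increments": [0, 0.1, -0.4, 0, 0, 0.1, -0.4, 0, 0, 0.1, -0.4, 0, 0, 0, -0.4, 0, 0, 0, -0.4, 0, 0, 0, -0.4, 0, 0, 0, 0.5, 0, 0, 0, 0.8, 0, 0, 0, 0.8, 0, 0, 0, 0, 0]}}

```text
clock: 7.03
position: [0.4975, 0.0511, 0.0103]
eef_rot: [[0.97, -0.022, -0.244], [0.244, 0.017, 0.97], [-0.017, -1.0, 0.022]]
contact_force: [0.2, -0.7, -0.5]
width: -0.002
```

```bash
python3 rk.py; python3 go.py .46 .1 .0145 104.9 1
```

```text
bay centre [-276.3 -133.2] size [177.5  18.9] yaw -22.4 ends(+y,-y) bay [[-242.5, -51.20000076293945], [-310.1000061035156, -215.3000030517578]] world [[0.369, -0.0767], [0.3042, -0.242]]
bay centre [-75.4 -93.7] size [ 26.  235.3] yaw 12.9 ends(+y,-y) bay [[-101.69999694824219, 20.899999618530273], [-49.099998474121094, -208.39999389648438]] world [[0.5085, -0.0021], [0.5651, -0.2305]]
t 7.03 tcp world [0.4975 0.0511 0.0103] tcp bay mm [-111.7   74.3] F [ 0.2 -0.7 -0.5]
t 7.0833 pos [0.4981 0.0502 0.0104] yaw 104.1 F [-0.  -0.7 -0.3] w -0.0 q [-0.07  0.37 -0.46  0.76  0.01  1.26]
units total [-1.24 -0.13  2.88] twist -0.13 | per row [-1.24 -0.13  2.88] -0.13
```

Call:
{"fn": "arm_command", "kwargs": {"increments": [-0.8, -0.1, 0, 0, -0.8, -0.1, 0, 0, -0.8, 0, 0, 0, -0.1, 0, -0.8, 0, 0, 0, -0.8, 0, 0, 0, -0.8, 0, 0, 0, -0.8, 0, 0, 0, -0.5, 0, 0, 0, 0, 0]}}

```text
clock: 7.83
position: [0.4677, -0.0416, 0.0138]
eef_rot: [[0.969, -0.019, -0.246], [0.246, 0.004, 0.969], [-0.017, -1.0, 0.009]]
contact_force: [-0.0, -0.6, 0.6]
width: -0.004
```

```bash
python3 go.py .473 -.029 .013 103.9 1
```

```text
t 7.8333 pos [ 0.4677 -0.0416  0.0138] yaw 104.2 F [-0.  -0.6  0.6] w -0.0 q [-0.26  0.31 -0.54  0.74 -0.    1.06]
units total [0.41 0.04 0.55] twist 0.05 | per row [0.41 0.04 0.55] 0.05
```

Call:
{"fn": "arm_command", "kwargs": {"increments": [0.4, 0, 0.7, 0, 0.5, 0, 0, 0, 0.4, 0, 0, 0.3, 0.4, 0, 0, 0.5, 0.4, 0, 0, 0.5, 0.4, 0, 0, 0.5, 0.4, 0, 0, 0.5, 0.4, 0, 0, 0.5, 0.4, 0, 0, 0.5]}}

```text
clock: 8.58
position: [0.5355, -0.0152, 0.0104]
eef_rot: [[0.993, -0.031, 0.11], [-0.11, 0.003, 0.994], [-0.032, -1.0, -0.001]]
contact_force: [-1.4, 0.5, 1.9]
width: 0.002
```

```bash
python3 rk.py; python3 go.py .473 -.029 .013 103.9 1
```

```text
bay centre [-280.3 -143. ] size [156.5  19.1] yaw -23.0 ends(+y,-y) bay [[-249.8000030517578, -71.0], [-310.79998779296875, -215.10000610351562]] world [[0.362, -0.0967], [0.3035, -0.2418]]
bay centre [ -61.5 -138.1] size [147.4  26.1] yaw -5.2 ends(+y,-y) bay [[-54.79999923706055, -64.69999694824219], [-68.0999984741211, -211.5]] world [[0.5568, -0.087], [0.5461, -0.234]]
t 8.58 tcp world [ 0.5355 -0.0152  0.0104] tcp bay mm [-74.9   7.4] F [-1.4  0.5  1.9]
t 8.6333 pos [ 0.5376 -0.0155  0.0105] yaw 83.6 F [ 2.   0.3 -0. ] w 0.0 q [-0.18  0.43 -0.36  0.81 -0.    1.51]
units total [-3.14 -0.03 -1.03] twist -3.39 | per row [-3.14 -0.03 -1.03] -3.39
```

Call:
{"fn": "arm_command", "kwargs": {"increments": [0.4, -0.1, 0, 0.5, 0.4, -0.1, 0, 0.5, 0.4, 0, 0, 0.5, 0.4, 0, 0, 0.5, 0.4, 0, 0, 0.5, 0.4, 0, 0, 0.5, 0.4, 0, 0, 0.5, 0.3, 0, 0, 0.4]}}

```text
clock: 9.3
position: [0.5941, -0.0278, 0.0099]
eef_rot: [[0.867, -0.041, 0.497], [-0.497, 0.005, 0.867], [-0.038, -0.999, -0.016]]
contact_force: [-1.6, 0.2, 2.0]
width: -0.002
```

```bash
python3 rk.py pics/t3.png; python3 go.py .473 -.029 .013 103.9 1
```

```text
bay centre [-280.8 -144.1] size [154.   18.8] yaw -22.4 ends(+y,-y) bay [[-251.39999389648438, -72.9000015258789], [-310.1000061035156, -215.3000030517578]] world [[0.3604, -0.0986], [0.3042, -0.242]]
bay centre [ -57.7 -144.6] size [150.  27.] yaw -27.6 ends(+y,-y) bay [[-22.899999618530273, -78.0999984741211], [-92.4000015258789, -211.10000610351562]] world [[0.5889, -0.0998], [0.5218, -0.2339]]
t 9.3 tcp world [ 0.5941 -0.0278  0.0099] tcp bay mm [-16.5  -6.2] F [-1.6  0.2  2. ]
t 9.35 pos [ 0.5952 -0.0284  0.0098] yaw 60.1 F [1.  0.5 0.7] w 0.0 q [-0.18  0.53 -0.19  0.89 -0.    1.91]
units total [-5.28  0.08 -3.08] twist -7.31 | per row [-5.28  0.08 -3.08] -7.31
```

View pics/t3.png

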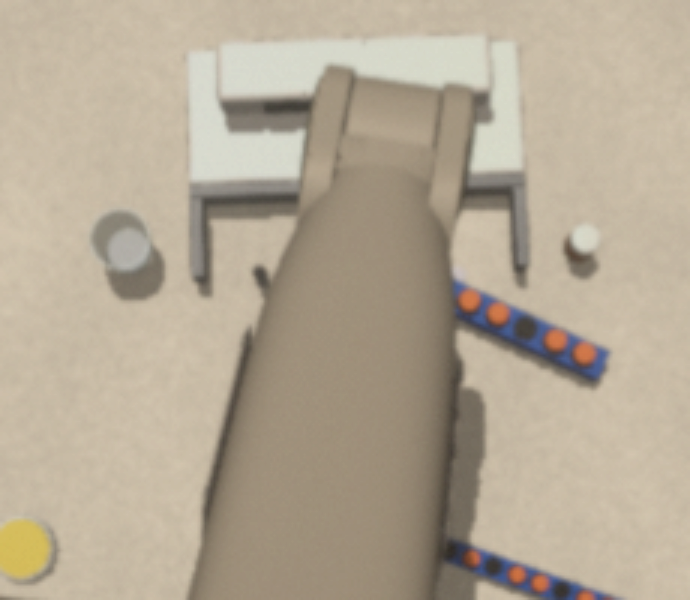

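Call:
{"fn": "arm_command", "kwargs": {"increments": [-0.8, -0.2, 0, 0, -0.8, -0.2, 0, 0, -0.4, 0, -0.8, 0, 0, 0, -0.9, 0, 0, 0, -0.9, 0, 0, 0, -0.9, 0, 0, 0, -0.9, 0, 0, 0, -0.9, 0, 0, 0, -0.9, 0, 0, 0, -0.9, 0, 0, 0, -0.9, 0, 0, 0, 0, 0]}}

```text
clock: 10.35
position: [0.4805, -0.1501, 0.021]
eef_rot: [[0.883, -0.037, 0.467], [-0.468, -0.001, 0.884], [-0.032, -0.999, -0.019]]
contact_force: [0.6, 1.3, -0.0]
width: -0.001
```

```bash
python3 rk.py; python3 go.py .4925 -.2055 .013 63.4 1
```

```text
bay centre [-15.  -65.1] size [142.5  26.7] yaw -28.1 ends(+y,-y) bay [[18.5, -2.200000047683716], [-48.5, -127.9000015258789]] world [[0.6291, -0.0232], [0.5642, -0.1501]]
t 10.35 tcp world [ 0.4805 -0.1501  0.021 ] tcp bay mm [-132.3 -126.5] F [ 0.6  1.3 -0. ]
t 10.4 pos [ 0.481  -0.1491  0.021 ] yaw 62.1 F [0.1 0.2 0.4] w 0.0 q [-0.45  0.37 -0.43  0.8  -0.02  1.61]
units total [ 1.84  0.38 -2.22] twist -0.21 | per row [ 1.84  0.38 -2.22] -0.21
```

Call:
{"fn": "arm_command", "kwargs": {"increments": [0, 0.1, -0.8, 0, 0, 0.1, -0.8, 0, 0, 0.1, -0.8, 0, 0.5, 0.1, -0.2, 0, 0.5, 0, 0, 0, 0.5, 0, 0, 0, 0.5, 0, 0, 0, 0.4, 0, 0, -0.3, 0.4, 0, 0, -0.4, 0.4, 0, 0, -0.4, 0.4, 0, 0, -0.4]}}

```text
clock: 11.32
position: [0.5313, -0.2217, 0.0108]
eef_rot: [[0.953, -0.035, 0.3], [-0.3, 0.001, 0.954], [-0.034, -0.999, -0.01]]
contact_force: [-2.0, -0.7, -0.2]
width: 0.002
```

```bash
python3 rk.py; python3 go.py .4925 -.2055 .013 72 1
```

```text
bay centre [-19.6 -88.5] size [198.4  26.9] yaw -17.7 ends(+y,-y) bay [[10.600000381469727, 6.0], [-49.79999923706055, -183.0]] world [[0.621, -0.0151], [0.5639, -0.2051]]
t 11.32 tcp world [ 0.5313 -0.2217  0.0108] tcp bay mm [ -82.7 -199. ] F [-2.  -0.7 -0.2]
t 11.3667 pos [ 0.5334 -0.2224  0.0109] yaw 72.7 F [ 2.2 -0.2 -1.1] w 0.0 q [-0.53  0.5  -0.25  0.85 -0.02  1.35]
units total [-2.21 -0.04  0.2 ] twist 0.11 | per row [-2.21 -0.04  0.2 ] 0.11
```

Call:
{"fn": "arm_command", "kwargs": {"increments": [-0.6, -0.1, 0, 0, -0.6, -0.1, 0, 0, -0.2, 0, -0.8, 0, 0, 0, -0.8, 0, 0, 0, -0.8, 0, 0, 0, -0.6, 0, 0, 0, 0, 0]}}

```text
clock: 11.95
position: [0.4884, -0.2651, 0.0161]
eef_rot: [[0.956, -0.033, 0.293], [-0.293, 0.003, 0.956], [-0.032, -0.999, -0.007]]
contact_force: [-0.3, 0.0, -0.1]
width: 0.001
```

```bash
python3 rk.py; python3 go.py .545 -.2695 .013 73.3 1
```

```text
bay centre [-258.8  -90.9] size [85.8 18.7] yaw -22.1 ends(+y,-y) bay [[-242.6999969482422, -51.099998474121094], [-274.8999938964844, -130.60000610351562]] world [[0.3687, -0.0766], [0.3379, -0.1567]]
bay centre [ -23.7 -106.5] size [235.4  28. ] yaw -16.8 ends(+y,-y) bay [[10.199999809265137, 6.199999809265137], [-57.70000076293945, -219.1999969482422]] world [[0.6206, -0.0149], [0.5566, -0.2414]]
t 11.95 tcp world [ 0.4884 -0.2651  0.0161] tcp bay mm [-126.3 -241.6] F [-0.3  0.  -0.1]
t 12.0 pos [ 0.4885 -0.2641  0.016 ] yaw 73.0 F [-0.3 -1.   0.4] w -0.0 q [-0.63  0.46 -0.31  0.84 -0.02  1.24]
units total [2.78 0.06 0.57] twist -0.05 | per row [2.78 0.06 0.57] -0.05
```

Call:
{"fn": "arm_command", "kwargs": {"increments": [0.7, 0, 0, 0, 0.8, 0, 0, 0, 0.8, 0, 0, 0, 0.7, 0, 0, 0, 0.2, 0.1, 0, -0.1, 0, 0, 0, 0]}}

```text
clock: 12.5
position: [0.5507, -0.2771, 0.0114]
eef_rot: [[0.959, -0.035, 0.282], [-0.282, 0.008, 0.959], [-0.036, -0.999, -0.002]]
contact_force: [-0.1, -0.9, -0.5]
width: -0.0
```

```bash
python3 rk.py; python3 go.py .548 -.2725 .013 74 1
```

```text
bay centre [ -23.8 -106.5] size [235.4  28.1] yaw -16.8 ends(+y,-y) bay [[10.300000190734863, 6.199999809265137], [-57.900001525878906, -219.10000610351562]] world [[0.6207, -0.0149], [0.5565, -0.2414]]
t 12.5 tcp world [ 0.5507 -0.2771  0.0114] tcp bay mm [ -64.3 -254.7] F [-0.1 -0.9 -0.5]
t 12.55 pos [ 0.5503 -0.2769  0.0116] yaw 73.6 F [ 0.2  0.1 -0.3] w -0.0 q [-0.59  0.56 -0.13  0.91 -0.01  1.27]
units total [-0.18 -0.07  0.18] twist -0.06 | per row [-0.18 -0.07  0.18] -0.06
```

Call:
{"fn": "arm_command", "kwargs": {"increments": [-0.25, 0, 0.3, 0, 0, 0, 0.4, 0, 0, 0, 0.4, 0, 0, 0, 0.4, 0, 0, 0, 0.4, 0, 0, 0, 0.4, 0, 0, 0, 0.4, 0, 0, 0, 0.4, 0, 0, 0, 0.4, 0]}}

```text
clock: 13.3
position: [0.5617, -0.2004, 0.0113]
eef_rot: [[0.958, -0.04, 0.284], [-0.284, 0.008, 0.959], [-0.041, -0.999, -0.003]]
contact_force: [-0.6, -1.4, -0.5]
width: -0.001
```

```bash
python3 rk.py; python3 go.py .548 -.2725 .013 74 1
```

```text
bay centre [ -5.8 -49.1] size [220.3  26.6] yaw -18.2 ends(+y,-y) bay [[28.600000381469727, 55.5], [-40.29999923706055, -153.8000030517578]] world [[0.6381, 0.0347], [0.5729, -0.1758]]
t 13.3 tcp world [ 0.5617 -0.2004  0.0113] tcp bay mm [ -51.9 -178.3] F [-0.6 -1.4 -0.5]
t 13.35 pos [ 0.5621 -0.1987  0.0113] yaw 73.6 F [-0.2  0.2  0.4] w 0.0 q [-0.47  0.53 -0.18  0.89 -0.01  1.39]
units total [ 0.37 -0.09 -3.74] twist -0.07 | per row [ 0.37 -0.09 -3.74] -0.07
```

Call:
{"fn": "arm_command", "kwargs": {"increments": [0, 0, 0.4, 0, 0, 0, 0.4, 0, 0, -0.1, 0.4, 0, 0, 0, 0.4, 0, 0, 0, 0.4, 0, 0, 0, 0.4, 0, 0, 0, 0.4, 0]}}

```text
clock: 13.93
position: [0.5797, -0.1409, 0.0136]
eef_rot: [[0.958, -0.04, 0.284], [-0.284, 0.008, 0.959], [-0.04, -0.999, -0.003]]
contact_force: [-0.6, -2.3, -0.4]
width: -0.003
```

```bash
python3 rk.py pics/t4.png; python3 go.py .548 -.2725 .013 74 1
```

```text
bay centre [16.9 20.5] size [199.1  28. ] yaw -18.8 ends(+y,-y) bay [[48.900001525878906, 114.80000305175781], [-15.199999809265137, -73.69999694824219]] world [[0.6574, 0.0943], [0.5966, -0.0953]]
t 13.93 tcp world [ 0.5797 -0.1409  0.0136] tcp bay mm [ -32.9 -119.1] F [-0.6 -2.3 -0.4]
t 13.9833 pos [ 0.58   -0.1392  0.0136] yaw 73.6 F [-0.4  0.6 -0.8] w -0.0 q [-0.37  0.53 -0.18  0.9  -0.01  1.49]
units total [ 0.35  0.03 -6.85] twist -0.07 | per row [ 0.35  0.03 -6.85] -0.07
```

View pics/t4.png

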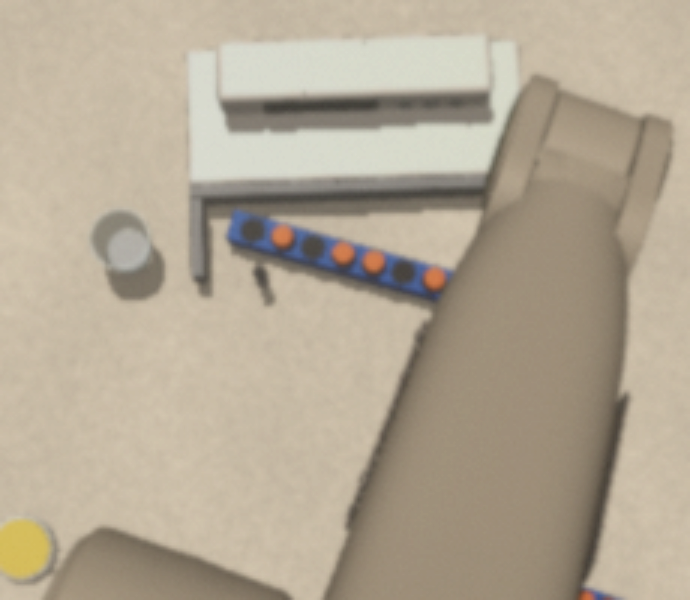

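Call:
{"fn": "arm_command", "kwargs": {"increments": [0, 0, -0.8, 0, -0.6, 0, -0.3, 0, -0.7, 0, 0, 0, -0.7, 0, 0, 0, -0.2, 0, 0.7, 0, 0, 0, 0.7, 0, 0, 0, 0.7, 0, 0, 0, 0.7, 0, 0, 0, 0, 0]}}

```text
clock: 14.73
position: [0.5494, -0.0909, 0.0161]
eef_rot: [[0.959, -0.034, 0.282], [-0.281, 0.014, 0.959], [-0.036, -0.999, 0.004]]
contact_force: [0.0, 0.1, -0.3]
width: 0.001
```

```bash
python3 rk.py; python3 go.py .548 -.2725 .013 74 1
```

```text
bay centre [-295.1 -179.1] size [78.4 18.6] yaw -22.4 ends(+y,-y) bay [[-280.1000061035156, -142.8000030517578], [-310.1000061035156, -215.3000030517578]] world [[0.3329, -0.169], [0.3042, -0.242]]
bay centre [23.7 40.9] size [160.9  27.8] yaw -18.9 ends(+y,-y) bay [[49.79999923706055, 117.0], [-2.4000000953674316, -35.20000076293945]] world [[0.6582, 0.0966], [0.6087, -0.0565]]
t 14.73 tcp world [ 0.5494 -0.0909  0.0161] tcp bay mm [-62.3 -68.6] F [ 0.   0.1 -0.3]
t 14.7833 pos [ 0.5494 -0.0918  0.0162] yaw 73.6 F [ 0.4 -0.   0.6] w -0.0 q [-0.31  0.46 -0.29  0.85  0.    1.55]
units total [ 2.48  0.05 -8.69] twist -0.06 | per row [ 2.48  0.05 -8.69] -0.06
```

Call:
{"fn": "arm_command", "kwargs": {"increments": [0.4, 0, -0.4, 0, 0.5, 0.1, 0, 0, 0.4, 0, 0, -0.3, 0.4, 0, 0, -0.5, 0.4, 0, 0, -0.5, 0.4, 0, 0, -0.5, 0.4, 0, 0, -0.5]}}

```text
clock: 15.37
position: [0.607, -0.118, 0.0108]
eef_rot: [[0.999, -0.038, 0.039], [-0.038, 0.012, 0.999], [-0.038, -0.999, 0.011]]
contact_force: [-2.9, 0.2, 1.2]
width: 0.001
```

```bash
python3 rk.py; python3 go.py .548 -.2725 .013 91 1
```

```text
bay centre [27.2 33.7] size [171.4  27.2] yaw -3.5 ends(+y,-y) bay [[32.400001525878906, 119.19999694824219], [22.0, -51.900001525878906]] world [[0.6408, 0.0985], [0.6334, -0.0728]]
t 15.37 tcp world [ 0.607  -0.118   0.0108] tcp bay mm [ -5.2 -96.6] F [-2.9  0.2  1.2]
t 15.4167 pos [ 0.6091 -0.1186  0.0108] yaw 87.9 F [ 2.  -0.2 -0.6] w -0.0 q [-0.32  0.57 -0.12  0.92  0.    1.29]
units total [-2.78 -0.09 -7.8 ] twist -0.51 | per row [-2.78 -0.09 -7.8 ] -0.51
```

Call:
{"fn": "arm_command", "kwargs": {"increments": [-0.6, -0.1, 0, 0, -0.6, -0.1, 0.2, -0.5, 0, 0, 0.8, 0, 0, 0, 0.8, 0, 0, 0, 0.8, 0, 0, 0, 0.8, 0, 0, 0, 0.8, 0, 0, 0, 0.7, 0, 0, 0, 0.2, 0, 0, 0, 0, 0]}}

```text
clock: 16.25
position: [0.5917, -0.0182, 0.0145]
eef_rot: [[1.0, -0.029, 0.001], [-0.001, 0.01, 1.0], [-0.029, -1.0, 0.01]]
contact_force: [-0.9, 0.4, 0.6]
width: -0.001
```

```bash
python3 rk.py; python3 go.py .548 -.2725 .013 91 1
```

```text
bay centre [-280.9 -144.1] size [154.   19.1] yaw -22.4 ends(+y,-y) bay [[-251.5, -72.9000015258789], [-310.20001220703125, -215.3000030517578]] world [[0.3603, -0.0986], [0.3041, -0.2419]]
t 16.25 tcp world [ 0.5917 -0.0182  0.0145] tcp bay mm [-18.8   3.4] F [-0.9  0.4  0.6]
t 16.3 pos [ 0.5917 -0.0186  0.0145] yaw 89.9 F [ 0.2  0.1 -0.8] w 0.0 q [-0.17  0.52 -0.21  0.88  0.01  1.4 ]
units total [-2.17e+00  1.00e-02 -1.27e+01] twist -0.18 | per row [-2.17e+00  1.00e-02 -1.27e+01] -0.18
```

Call:
{"fn": "arm_command", "kwargs": {"increments": [0.4, 0, 0, -0.2, 0.4, 0, 0, 0, 0.4, 0, 0, 0, 0.4, 0, 0, 0, 0.4, 0, 0, 0, 0.3, 0, 0, 0]}}

```text
clock: 16.8
position: [0.6378, -0.0215, 0.0126]
eef_rot: [[0.999, -0.037, -0.016], [0.017, 0.01, 1.0], [-0.037, -0.999, 0.011]]
contact_force: [-5.5, 0.2, 3.9]
width: 0.003
```

```bash
python3 rk.py pics/t5.png; python3 go.py .548 -.2725 .013 91 1
```

```text
bay centre [-276.2 -133.3] size [177.3  19.1] yaw -22.1 ends(+y,-y) bay [[-242.89999389648438, -51.20000076293945], [-309.5, -215.5]] world [[0.3685, -0.0767], [0.3048, -0.2422]]
t 16.8 tcp world [ 0.6378 -0.0215  0.0126] tcp bay mm [27.2 -0.7] F [-5.5  0.2  3.9]
t 16.85 pos [ 0.6392 -0.0217  0.0126] yaw 90.9 F [-2.  -0.5  1.6] w -0.0 q [-0.16  0.6  -0.06  0.94  0.    1.39]
units total [ -4.77   0.02 -12.46] twist -0.01 | per row [ -4.77   0.02 -12.46] -0.01
```

View pics/t5.png

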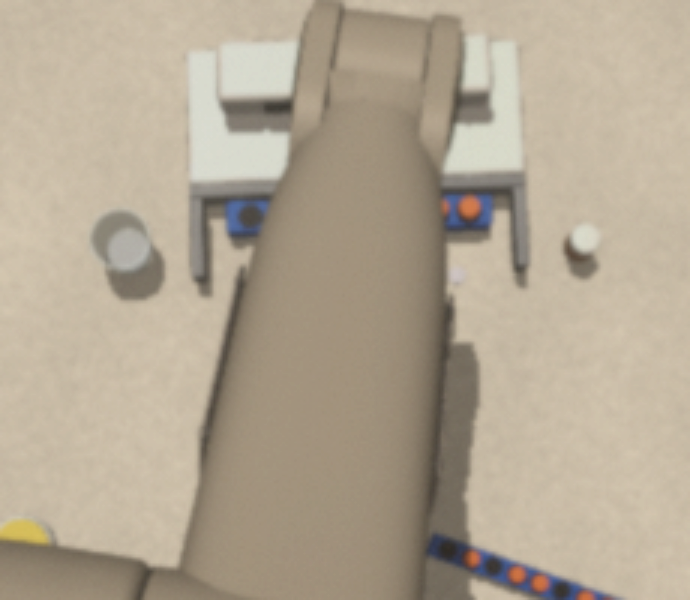

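Call:
{"fn": "arm_command", "kwargs": {"increments": [0.3, 0, 0, 0, 0.3, 0, 0, 0, 0.3, 0, 0, 0]}}

```text
clock: 17.1
position: [0.6412, -0.0217, 0.011]
eef_rot: [[0.998, -0.068, -0.014], [0.015, 0.01, 1.0], [-0.068, -0.998, 0.011]]
contact_force: [-19.1, -0.5, 16.8]
width: 0.002
```

Call:
{"fn": "arm_command", "kwargs": {"increments": [0.3, 0, 0, 0, 0.3, 0, 0, 0, 0.3, 0, 0, 0]}}

```text
clock: 17.35
position: [0.6406, -0.0217, 0.0112]
eef_rot: [[0.994, -0.105, -0.012], [0.013, 0.01, 1.0], [-0.105, -0.994, 0.011]]
contact_force: [-18.6, -0.6, 17.1]
width: -0.002
```

Call:
{"fn": "arm_command", "kwargs": {"increments": [-0.4, 0, 0, 0, -0.6, 0, 0, 0, -0.8, 0, 0, 0, -0.8, 0, 0, 0, -0.8, 0, 0, 0, -0.8, 0, 0, 0, -0.8, -0.4, 0, 0, -0.8, -0.4, 0, 0, -0.8, -0.4, 0, 0, -0.8, -0.4, 0, 0, -0.8, -0.4, 0, 0, -0.8, -0.4, 0, 0]}}

```text
clock: 18.35
position: [0.4703, -0.0292, 0.0769]
eef_rot: [[0.996, -0.092, -0.007], [0.007, 0.008, 1.0], [-0.092, -0.996, 0.009]]
contact_force: [-0.3, -0.2, -0.6]
width: 0.003
```

Call:
{"fn": "arm_command", "kwargs": {"increments": [0, -0.5, -0.9, 0, 0, -0.5, -0.9, 0, 0, -0.5, -0.9, 0, 0, -0.5, -0.9, 0, 0, -0.5, -0.9, 0, 0, -0.5, -0.9, 0, 0, -0.5, -0.9, 0, 0, -0.5, -0.9, 0, 0, -0.5, -0.9, 0, 0, -0.5, -0.9, 0, 0, -0.5, -0.9, 0, 0, -0.5, -0.9, 0]}}

```text
clock: 19.35
position: [0.4882, -0.2594, 0.2035]
eef_rot: [[0.997, -0.075, -0.007], [0.007, 0.001, 1.0], [-0.075, -0.997, 0.002]]
contact_force: [0.8, 0.4, -0.1]
width: -0.0
```

```bash
python3 rk.py pics/t6.png; python3 -c "
from h import *
cv2.imwrite('pics/s6.png',robot.camera('scene'))"
```

```text
bay centre [-259.   -91.3] size [86.6 18.7] yaw -22.1 ends(+y,-y) bay [[-242.6999969482422, -51.099998474121094], [-275.20001220703125, -131.39999389648438]] world [[0.3687, -0.0766], [0.3376, -0.1575]]
bay centre [57.4 -0.3] size [237.2  28.6] yaw -0.4 ends(+y,-y) bay [[58.29999923706055, 118.30000305175781], [56.400001525878906, -119.0]] world [[0.6667, 0.098], [0.669, -0.1393]]
t 19.35 tcp world [ 0.4882 -0.2594  0.2035] tcp bay mm [-126.4 -236. ] F [ 0.8  0.4 -0.1]
```

View pics/t6.png

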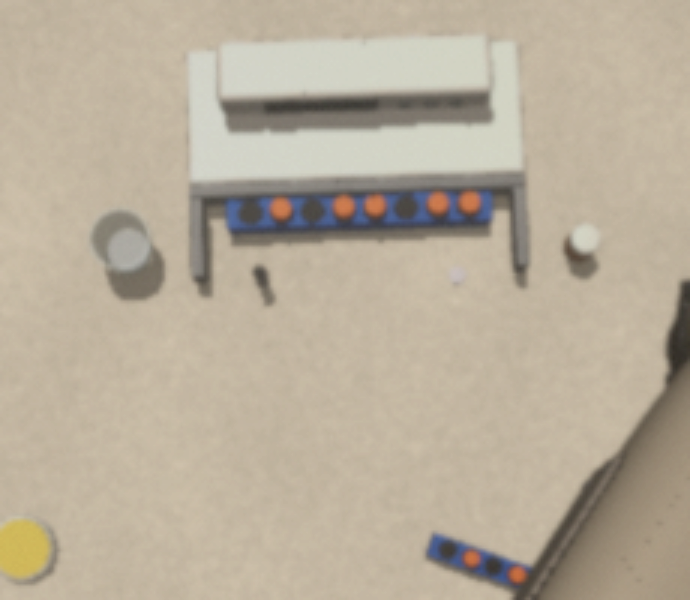

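View pics/s6.png

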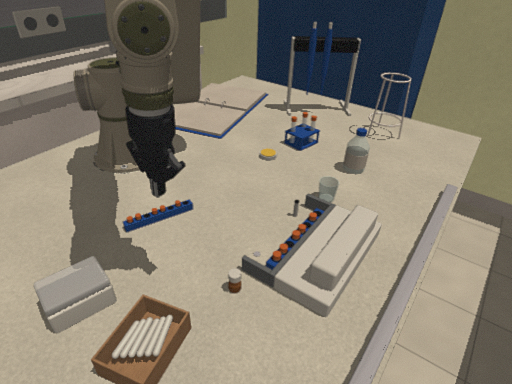

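```bash
python3 - <<'E'
from h import *
im=np.mean([robot.camera("top").astype(float) for _ in range(4)],0).astype(np.uint8)
hsv=cv2.cvtColor(im,cv2.COLOR_BGR2HSV).astype(int)
for lo,hi in((229,234),(245,251),(258,262),(278,282),(289,293),(306,311)):
    print(lo,[(int(hsv[r,lo:hi,0].mean()),int(hsv[r,lo:hi,1].mean()),int(hsv[r,lo:hi,2].mean())) for r in range(129,149)])
    b=im[126:152,lo:hi].astype(float).mean(1); blue=b[:,0]-b[:,2]; v=b.sum(1)
    up=lambda a,t:next(i-1+(t-a[i-1])/(a[i]-a[i-1]) for i in range(1,len(a)) if a[i-1]<t<=a[i])
    r1=126+up(blue,25); dn=len(blue)-1-up(blue[::-1],25); print("blue edges",round(r1,2),round(126+dn,2), pix2w("top",[[(lo+hi-1)/2,r1]],.03)[0].round(4)[:2],pix2w("top",[[(lo+hi-1)/2,126+dn]],.03)[0].round(4)[:2])
E
```

```text
229 [(22, 21, 120), (19, 28, 99), (18, 22, 89), (17, 18, 89), (19, 18, 85), (18, 19, 74), (14, 13, 56), (125, 32, 51), (67, 46, 59), (74, 47, 60), (55, 42, 56), (57, 35, 53), (62, 32, 52), (57, 38, 54), (73, 43, 59), (113, 80, 71), (112, 103, 76), (113, 84, 61), (124, 22, 50), (17, 30, 62)]
blue edges 144.14 145.58 [0.6588 0.0823] [0.6549 0.0824]
245 [(23, 21, 111), (19, 23, 95), (17, 19, 88), (17, 18, 86), (17, 16, 81), (13, 13, 63), (98, 50, 60), (96, 95, 82), (104, 102, 93), (80, 104, 94), (86, 104, 91), (88, 104, 86), (83, 102, 81), (77, 102, 77), (124, 94, 76), (112, 104, 80), (112, 91, 65), (115, 41, 49), (25, 5, 51), (17, 34, 65)]
blue edges 142.92 144.87 [0.6611 0.0379] [0.6558 0.038 ]
258 [(18, 28, 98), (15, 22, 87), (18, 18, 86), (17, 17, 84), (17, 19, 73), (20, 9, 55), (125, 56, 59), (128, 90, 81), (86, 94, 90), (90, 94, 88), (89, 91, 83), (86, 86, 78), (125, 87, 75), (112, 103, 81), (111, 117, 88), (111, 116, 82), (112, 88, 61), (126, 21, 49), (17, 28, 61), (18, 41, 71)]
blue edges 141.22 144.78 [0.665  0.0055] [0.6553 0.0057]
278 [(19, 23, 92), (19, 18, 86), (18, 15, 84)
[... 396 characters left out ...]
, 81), (114, 104, 90), (124, 96, 87), (85, 92, 83), (85, 89, 79), (128, 85, 75), (114, 94, 79), (111, 114, 86), (111, 121, 89), (111, 115, 80), (113, 85, 61), (126, 17, 50), (17, 37, 65), (18, 43, 73), (18, 44, 78)]
blue edges 133.73 143.72 [ 0.6837 -0.0786] [ 0.6563 -0.0778]
306 [(16, 20, 85), (16, 18, 83), (17, 19, 79), (15, 24, 63), (57, 62, 65), (61, 105, 93), (66, 119, 109), (34, 126, 113), (36, 127, 112), (34, 128, 110), (30, 123, 101), (61, 109, 80), (80, 79, 63), (120, 67, 61), (116, 63, 55), (120, 26, 47), (12, 13, 54), (16, 37, 69), (18, 45, 75), (18, 44, 86)]Traceback (most recent call last):
  File "<stdin>", line 8, in <module>
  File "<stdin>", line 7, in <lambda>
StopIteration
```

```bash
python3 go.py .587 -.0825 .014 91 10
```

```text
t 19.65 pos [ 0.4873 -0.257   0.2022] yaw 90.5 F [-0.1  0.1 -0.2] w -0.01 q [-0.61  0.33  0.    1.3  -0.04  0.96]
units total [5.77 9.02 8.65] twist -0.09 | per row [0.58 0.9  0.86] -0.01
```

Call:
{"fn": "arm_command", "kwargs": {"increments": [0.5, 0.2, 0.9, 0, 0.5, 0.2, 0.9, 0, 0.5, 0.2, 0.9, 0, 0.5, 0.2, 0.9, 0, 0.5, 0.2, 0.9, 0, 0.5, 0.2, 0.9, 0, 0.5, 0.2, 0.9, 0, 0.5, 0.2, 0.9, 0, 0.5, 0.4, 0.9, 0, 0.3, 0.4, 0.5, 0, 0, 0, 0, 0]}}

```text
clock: 20.57
position: [0.5761, -0.0646, 0.1392]
eef_rot: [[0.996, -0.086, -0.018], [0.019, 0.007, 1.0], [-0.086, -0.996, 0.008]]
contact_force: [-1.4, -0.6, -0.0]
width: 0.001
```

```bash
python3 go.py .587 -.0825 .014 91 10
```

```text
t 20.5667 pos [ 0.5761 -0.0646  0.1392] yaw 91.0 F [-1.4 -0.6 -0. ] w 0.0 q [-0.24  0.44 -0.01  1.21 -0.01  1.31]
units total [ 1.07  6.18 -0.95] twist 0.01 | per row [ 0.11  0.62 -0.1 ] 0.0
```

Call:
{"fn": "arm_command", "kwargs": {"increments": [0, 0.8, -0.2, 0, 0, 0.8, -0.2, 0, 0, 0.8, -0.2, 0, 0, 0.8, -0.2, 0, 0, 0.8, -0.2, 0, 0, 0.8, 0, 0, 0, 0.8, 0, 0, 0, 0.5, 0, 0, 0, 0, 0, 0]}}

```text
clock: 21.32
position: [0.5613, -0.086, 0.0131]
eef_rot: [[0.996, -0.089, -0.022], [0.023, 0.003, 1.0], [-0.089, -0.996, 0.005]]
contact_force: [-0.3, 0.6, -0.8]
width: -0.004
```

```bash
python3 go.py .637 -.0825 .014 91 10
```

```text
t 21.3167 pos [ 0.5613 -0.086   0.0131] yaw 91.3 F [-0.3  0.6 -0.8] w -0.0 q [-0.28  0.52 -0.21  0.93 -0.02  1.27]
units total [ 3.77 -0.38  0.09] twist 0.05 | per row [ 0.38 -0.04  0.01] 0.0
```

Call:
{"fn": "arm_command", "kwargs": {"increments": [0.5, -0.1, 0, 0, 0.6, -0.1, 0, 0, 0.6, -0.1, 0, 0, 0.6, 0, 0, 0, 0.5, -0.1, 0, 0, 0.4, 0, 0, 0, 0.3, 0, 0, 0, 0.3, 0, 0, 0]}}

```text
clock: 21.98
position: [0.6389, -0.0867, 0.0196]
eef_rot: [[0.996, -0.09, -0.021], [0.021, 0.002, 1.0], [-0.09, -0.996, 0.004]]
contact_force: [-0.3, 0.2, -0.2]
width: 0.001
```

Call:
{"fn": "arm_command", "kwargs": {"increments": [0.3, 0, 0, 0, 0.3, 0, 0, 0, 0.3, 0, 0, 0]}}

```text
clock: 22.23
position: [0.6424, -0.0866, 0.0194]
eef_rot: [[0.993, -0.12, -0.02], [0.02, 0.0, 1.0], [-0.12, -0.993, 0.003]]
contact_force: [-17.2, -1.4, 14.6]
width: -0.005
```

Call:
{"fn": "arm_command", "kwargs": {"increments": [-0.4, 0, 0, 0, -0.6, 0, 0, 0, -0.8, 0, 0, 0, -0.8, 0, 0, 0, -0.8, 0, 0, 0, -0.8, 0, 0, 0, -0.8, -0.4, 0, 0, -0.8, -0.4, 0, 0, -0.8, -0.4, 0, 0, -0.8, -0.4, 0, 0, -0.8, -0.4, 0, 0, -0.8, -0.4, 0, 0]}}

```text
clock: 23.23
position: [0.4607, -0.0906, 0.0926]
eef_rot: [[0.992, -0.127, -0.02], [0.02, 0.0, 1.0], [-0.127, -0.992, 0.003]]
contact_force: [0.3, -0.5, 0.1]
width: 0.004
```

Call:
{"fn": "arm_command", "kwargs": {"increments": [0, -0.7, -0.9, 0, 0, -0.7, -0.9, 0, 0, -0.7, -0.9, 0, 0, -0.7, -0.9, 0, 0, -0.7, -0.9, 0, 0, -0.7, -0.9, 0, 0, -0.7, -0.9, 0, 0, -0.7, -0.9, 0, 0, -0.7, -0.9, 0, 0, 0, 0, 0, 0, 0, 0, 0, 0, 0, 0, 0]}}

```text
clock: 24.23
position: [0.4751, -0.259, 0.2295]
eef_rot: [[0.992, -0.127, -0.021], [0.02, -0.002, 1.0], [-0.127, -0.992, 0.001]]
contact_force: [-1.4, -0.3, -0.3]
width: -0.001
```

```bash
python3 rk.py pics/t7.png
```

```text
bay centre [-259.   -91.3] size [86.5 18.7] yaw -22.1 ends(+y,-y) bay [[-242.6999969482422, -51.20000076293945], [-275.20001220703125, -131.39999389648438]] world [[0.3687, -0.0768], [0.3376, -0.1575]]
bay centre [57.5 -0.3] size [237.2  28.4] yaw -0.4 ends(+y,-y) bay [[58.400001525878906, 118.30000305175781], [56.5, -119.0]] world [[0.6668, 0.098], [0.6691, -0.1393]]
t 24.23 tcp world [ 0.4751 -0.259   0.2295] tcp bay mm [-139.5 -235.3] F [-1.4 -0.3 -0.3]
```

View pics/t7.png

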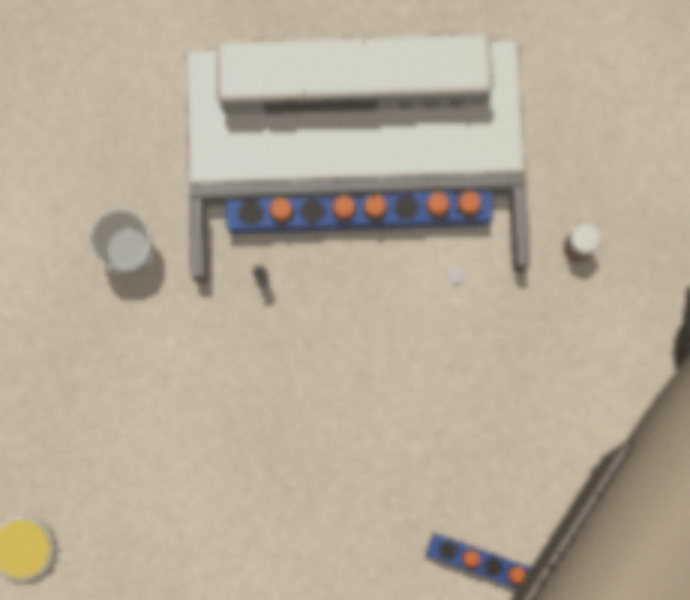

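The rack did not move under the second press, so it is home against the back wall, with post, plug, beaker, vial and petri dish where they stood. I'm handing in.

```bash
python3 -c "
from bench import robot
print(robot.job_done())"
```

```text
the job is handed in; nothing more can be done
None
```

The long rack is in the docking bay against the back wall, and the job is handed in at about 24 s on the robot's clock.

**How it went:** Using shut fingers and pushes only, I:
- shifted the rack towards -y by its +y end;
- swung the +y end forward, a little too far, so I pushed the -y end forward to turn it back about 10°;
- pushed it lengthwise so the +y end went in behind the post;
- swung the -y end in;
- pressed the rack against the back wall at its middle (about 19 N) and again towards its -y end (about 17 N).

**Last checks:**
- **Position:** the top camera puts the rack's centre at bay (57.5, -0.3) mm, where home is (58, 0). Its ends are at y = +118 and -119 mm, inside the walls at ±139 mm.
- **Angle:** the camera reads a yaw of -0.4°, which disagrees slightly with fully square (about 2 mm over the rack's length). The contact points of the two presses match the angle I measured for the wall, and the second press did not move the rack. I take the -0.4° as calibration error.
- **Surroundings:** the last picture shows the post, plug, beaker, vial and petri dish where they stood; the others I saw in place in a scene picture before the last press. The gripper is clear of everything.

During the presses the tool tilted up to about 7° and read about 17 N of upward force.

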